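Re-space the clamp bars of an orbital shaker with a setting block

TASK

Space the shaker's three black clamp bars for the 60 mm jars with the blue setting block: starting at the fixed steel bar and working outward, press the block straight down into each lane in turn until it stands firmly on the matting, its flat side towards the fixed bar, so that the tapered side drives the next bar out and every lane ends one block wide. Work by feel and never force it, do not shove a bar that is already set, and finally stand the block upright back on the worktop, clear of the shaker, leaving the jars and the flask where they are.

Things in the scene. Friction and masses are not known exactly. Their poses are not given: they have to be found in the camera images.
- shaker: Low white orbital shaker, fixed, 240 x 292 mm, panel towards the robot; levelling feet let its height vary by 6 mm. Origin: centre of footprint, at the underside. x away from the panel, y along the row of bars, away from the fixed bar, z up. Side rails along y at x = -109 and 109 mm carry the bars; the carriages at the bar ends, with round knobs, are the tallest parts (z = 152 mm).
- deck_plate: Steel plate of the platform, 200 x 288 mm, fixed; origin: centre of its top face (z = 77 mm in the shaker's frame, 54 mm below the bar axes), axes as the shaker's. On it lies the grey-green anti-slip matting that the block must stand on: one or more firm rubber sheets, level, whose top is 3 to 15 mm above the plate, differing from run to run and not measured: it must be felt.
- fence_bar: Fixed bare steel bar, 16 mm diameter, along x, 208 mm between its rounded ends, screwed to the rails at the -y end (y = -128 mm in the shaker's frame). Origin: middle of the bar, on its axis, 131 mm up in the shaker's frame; axes as the shaker's.
- bar_1: First black rubber-sleeved clamp bar, 16 mm diameter, along x, next to the fixed bar. Slides only along the shaker's y, held by friction: moves at about 5 N and stays where left. Origin: middle of its axis, 131 mm up in the shaker's frame; axes as the shaker's. A lane one block (62 mm) wide has its bar axes 78 mm apart. Starts 3 to 8 mm too near the fixed bar for this.
- bar_2: Second black clamp bar; make, friction (about 5 N), origin and axes as the first. Its right place is 156 mm from the fixed bar (axis to axis); it starts 3 to 8 mm short of it.
- bar_3: Third, outermost black clamp bar; make, friction (about 5 N), origin and axes as the first. Its right place is 234 mm from the fixed bar (axis to axis); it starts 3 to 8 mm short of it.
- setting_block: Loose blue block, 0.15 to 0.3 kg, 34 (x) by 62 (y) by 66 mm high. Origin: mid-width, underside. -y face flat and upright (y = -31 mm). +y face (yellow stripe) upright (y = 31 mm) at z = 34 to 66 mm, below that tapering to y = 16 mm at the foot. Black grip on top, 30 (x) by 26 mm (y), z = 66 to 106 mm: pinch across y. Standing on the matting, its upright faces meet the bars 39 to 51 mm up.
- block_grip (a point): Point in the middle of the block's grip, 88 mm above its underside; axes as the block's.
- block_stripe (a point): Middle of the yellow stripe on the block's tapered side: on its +y face (y = 31 mm), 50 mm above the underside.
- jar_a: Black-capped squat culture jar with green contents, 60 mm diameter, 125 mm tall, left of the shaker. Origin: centre of its underside. Leave it alone.
- jar_b: Second black-capped squat jar, same as the other. Leave it alone.
- flask: Small conical glass flask, 61 mm diameter, 111 mm tall, right of the shaker. Origin: centre of its underside. Leave it alone.
There are look-alikes about, which are no part of the job. There is more than one size of the setting_block; the one meant has the size given above.

How it is judged (in metres and radians):
On the way, in this order (a step that is already met when the one before it is completed fails the run):
1. The block stands upright, pressed (over 2 N), on the matting between the fixed steel bar and the first black bar, flat side to the fixed bar; that lane is 62 mm wide within 1.5 mm (y of setting_block in the frame of shaker between -0.101 and -0.077 m and z of setting_block in the frame of shaker below 0.095 m and contact force between setting_block and deck_plate above 2 N and angle between setting_block's own z axis and vertical below 0.06 rad and y of block_stripe in the frame of shaker above -0.074 m and y of bar_1 in the frame of fence_bar between 0.0765 and 0.0795 m), for 0.2 s.
2. The block stands upright, pressed (over 2 N), on the matting between the first and second black bars, flat side to the fixed bar; all lanes up to it are 62 mm wide within 1.5 mm (y of setting_block in the frame of shaker between -0.023 and 0.001 m and z of setting_block in the frame of shaker below 0.095 m and contact force between setting_block and deck_plate above 2 N and angle between setting_block's own z axis and vertical below 0.06 rad and y of block_stripe in the frame of shaker above 0.004 m and y of bar_1 in the frame of fence_bar between 0.0765 and 0.0795 m and y of bar_2 in the frame of bar_1 between 0.0765 and 0.0795 m), for 0.2 s.
3. The block stands upright, pressed (over 2 N), on the matting between the second and third black bars, flat side to the fixed bar; all lanes up to it are 62 mm wide within 1.5 mm (y of setting_block in the frame of shaker between 0.055 and 0.079 m and z of setting_block in the frame of shaker below 0.095 m and contact force between setting_block and deck_plate above 2 N and angle between setting_block's own z axis and vertical below 0.06 rad and y of block_stripe in the frame of shaker above 0.082 m and y of bar_1 in the frame of fence_bar between 0.0765 and 0.0795 m and y of bar_2 in the frame of bar_1 between 0.0765 and 0.0795 m and y of bar_3 in the frame of bar_2 between 0.0765 and 0.0795 m), for 0.2 s.
At the end, for the whole second after the job is handed in: All three lanes are 62 mm wide within 1.5 mm (neighbouring bar axes 76.5 to 79.5 mm apart), and the block stands released, upright and at rest on the worktop, more than 200 mm from the shaker's centre and not touching it (y of bar_1 in the frame of fence_bar between 0.0765 and 0.0795 m and y of bar_2 in the frame of bar_1 between 0.0765 and 0.0795 m and y of bar_3 in the frame of bar_2 between 0.0765 and 0.0795 m and height (world z) of setting_block below 0.004 m and angle between setting_block's own z axis and vertical below 0.05 rad and horizontal distance between setting_block and shaker above 0.2 m and contact force between setting_block and shaker below 0.05 N and linear speed of setting_block below 0.01 m/s).
It fails at once if The block is pressed on the matting, or against the fixed bar, with more than 20 N (contact force between setting_block and deck_plate above 20 N or contact force between setting_block and fence_bar above 20 N).
It fails at once if A clamp bar is pressed with more than 20 N (contact force between anything else and bar_1 above 20 N or contact force between anything else and bar_2 above 20 N or contact force between anything else and bar_3 above 20 N).
It fails at once if A jar or the flask is moved by more than 15 mm (distance of any of jar_a, jar_b, flask from where it was at the start of the episode above 0.015 m).
It also fails if it takes over 72 s, if anything falls off the work surface, if the arm or the gripper's body presses on something with over 40 N, if the wrist force passes 120 N, or if a joint passes its speed limit or range.

ROBOT

A 6-joint arm with a two-finger parallel gripper is mounted at the origin on a cart in front of the work surface, level with it; the furniture and walls round the work are solid. World frame = base frame: x ahead of the robot, y to its left, z up, the work surface at z = 0. Lengths are in mm, angles in rad, forces in N, time in s.
With the tool pointing down it reaches from about 400 to 825 mm from the base axis. Payload 7 kg.
Tool frame: the origin (TCP) lies at the very end of the fingers, on their centre line; the grasp point (between the pads) lies 19 mm behind it; z points along the fingers, y is the line along which they close (so a half turn about z gives the same grasp; the last joint's range is limited). The gripper opens to 88 mm and grips with 3 to 60 N. Pads are 19 mm wide; open, the fingers measure 130 mm over their backs; the gripper's body (78 mm by 193 mm) begins 47 mm behind the grasp point.
Start: joints at [1.624, 0.359, 0.012, 0, -1.224, -0.288], TCP at [157.048, 656.453, 226.561] pointing down, gripper open.
Joint ranges: [-3.07, 3.07], [-1.43, 2.12], [-1.02, 1.25], [-3.03, 1.67], [-3.05, -0], [-3.03, 3.03]. Speed limits (rad/s): [2.39, 2.39, 3.01, 3.14, 3.14, 3.14].

INTERFACE

Orientations are given as a unit quaternion [x, y, z, w].
In Python, from plant import bot gives the robot as it stands. Calls block until the motion is done:
- bot.move_ptp(position, orientation): joint-space move of the TCP to a pose.
- bot.line_to(position, velocity=150, ori=None): straight line of the TCP; ori=None keeps the orientation; velocity is the mean speed in mm/s.
- bot.move_joints(angles): joint-space move.
- bot.move_gripper(opening, force=None): finger opening in mm; force is the grip in N (None keeps the last); returns when the fingers have stopped.
- bot.pause(seconds).
- bot.solve_ik(position, orientation): joint angles nearest the present ones, or None.
- bot.read_state(): the state.
- bot.camera(name): name is "scene" or "side" or "wrist"; returns the picture (480x640x3 uint8, red, green, blue); there is no depth.
- bot.get_calibration(name): a dict with "fx", "fy", "cx", "cy" (pixels), "distortion" ([k1, k2, p1, p2, k3] as OpenCV has them; the pictures are not rectified), "view" (4x4, takes a point from world to camera coordinates); the wrist camera has in their place "T_tool_cam" (4x4, takes a point from camera to tool coordinates, whose origin is the TCP and whose axes are the flange's). Camera axes: x right, y up, looking along -z (the intrinsics and any distortion apply to the point x, -y, -z); pixel columns grow to the right and rows downward; lengths in mm; the calibration is good to about 2 mm. A picture is of the moment at which its call begins: read the wrist's pose just before it. get_calibration takes no time and is no camera call.
A pose or a line that the arm cannot do raises bot.Unreachable and nothing moves.
- bot.close_job(): hands the job in; it is judged then, once.
The state is a dict: "t": time; "joint_pos": joint angles; "qvel": joint speeds; "tau": joint torques, N m; "tcp_pos": TCP position; "eef_rot": TCP orientation; "contact_force": force on the tool from outside, world axes, zero at the start; "moment": the same for the moment, N m; "width": finger opening in mm; "finger_force": force on a finger pad.
Only numpy, scipy, OpenCV 4.12 (cv2) and the standard library are available. Lean on these libraries where they do the work, as an engineer would, in place of code of your own. Each camera call takes 0.05 s, during which the arm holds its last target. There are 200 camera calls.

## Working session

There is one attempt and no reset: what is moved stays moved. The work goes in short steps, each a Python script; the robot and the scene stay as the last script left them, time stands still between calls to the robot, and variables do not carry over. Pictures are saved under pics/ and viewed, at most 10 in all, crops included, and the job is handed in when it is done.

```bash
ls; mkdir -p pics
python3 - <<'E'
from plant import bot
import cv2,numpy as np
for n in("scene","side","wrist"):
    im=bot.camera(n); cv2.imwrite(f"pics/{n}0.png",im[:,:,::-1])
    c=bot.get_calibration(n); print(n,{k:np.round(np.array(v),3).tolist() for k,v in c.items()})
s=bot.read_state(); print(s)
E
```

```text
pics
scene {'fx': 436.741, 'fy': 436.741, 'cx': 316.706, 'cy': 239.718, 'distortion': [-0.037, 0.0, 0.0, 0.0, 0.0], 'view': [[0.573, -0.819, -0.015, -242.187], [0.571, 0.386, 0.725, -406.829], [-0.588, -0.424, 0.689, -778.67], [0.0, 0.0, 0.0, 1.0]]}
side {'fx': 514.569, 'fy': 514.569, 'cx': 323.804, 'cy': 235.63, 'distortion': [-0.002, 0.0, 0.0, 0.0, 0.0], 'view': [[0.906, -0.422, 0.027, -429.824], [0.148, 0.376, 0.915, -201.873], [-0.396, -0.825, 0.403, -1282.741], [0.0, 0.0, 0.0, 1.0]]}
wrist {'fx': 406.766, 'fy': 406.766, 'cx': 322.992, 'cy': 237.564, 'distortion': [-0.071, 0.0, 0.0, 0.0, 0.0], 'T_tool_cam': [[-0.001, 0.957, 0.29, 78.386], [1.0, 0.001, 0.001, 0.373], [0.001, 0.29, -0.957, -158.72], [0.0, 0.0, 0.0, 1.0]]}
{'t': 0.15, 'joint_pos': array([ 1.62413179e+00,  3.59202680e-01,  1.12921707e-02, -2.28588551e-04,
       -1.22407401e+00, -2.88113021e-01]), 'qvel': array([ 0.00118584, -0.00113107,  0.00240987,  0.00219613, -0.00196545,
        0.00053656]), 'tau': array([-6.49464728e-04, -5.83275568e+01,  2.93290937e+01,  7.00125530e+00,
        8.85209389e-03, -1.08664540e-04]), 'tcp_pos': array([156.96296822, 656.14021803, 225.8652654 ]), 'eef_rot': array([ 9.93113108e-01, -1.17157972e-01, -4.97293184e-06,  6.03716448e-04]), 'contact_force': array([ 0.07367003,  0.78635703, -0.05578549]), 'moment': array([ 0.04424508, -0.03000349, -0.00565598]), 'finger_force': 0.0, 'width': 87.73213030400414}
```

View pics/scene0.png

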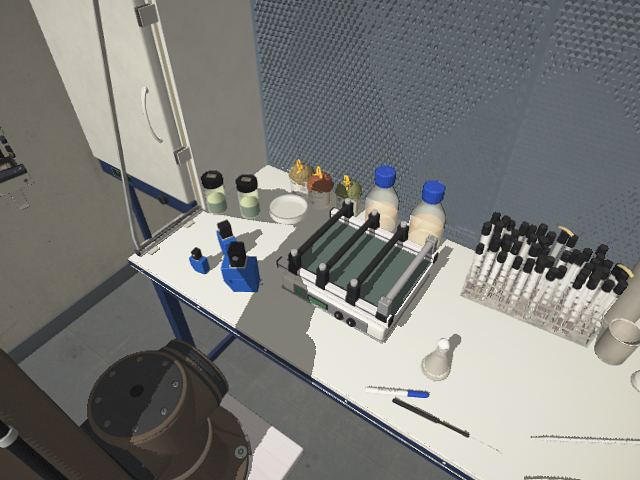

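View pics/side0.png

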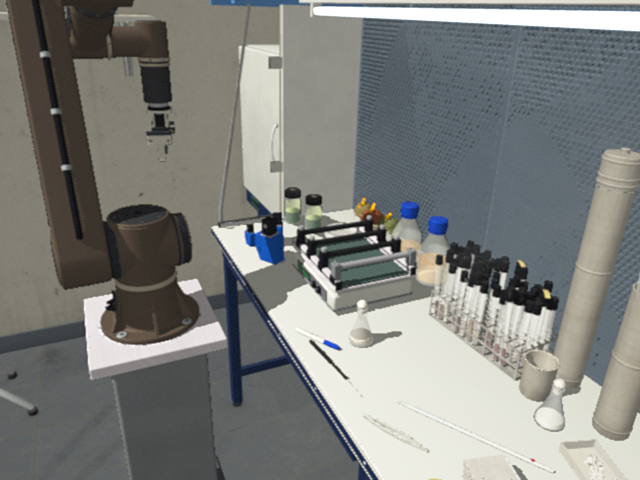

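The scene picture shows three blue blocks: small at (199,262), middle at (227,240) and large at (240,272). The shaker spans (280-438, 205-335), with the steel bar at its right. The jars are at (214,192) and (247,195), and the flask is at (437,360). Next I'll write helpers, measure the bars and blocks, and zoom in.

```bash
cat > h.py <<'E'
from plant import bot
import numpy as np, cv2
from scipy.spatial.transform import Rotation as R
def ray(n,px,st=None):
    c=bot.get_calibration(n); K=np.array([[c['fx'],0,c['cx']],[0,c['fy'],c['cy']],[0,0,1]])
    u=cv2.undistortPoints(np.array(px,float).reshape(-1,1,2),K,np.array(c['distortion'])).reshape(-1,2)
    d=np.c_[u[:,0],-u[:,1],-np.ones(len(u))]
    if n=='wrist':
        T=np.eye(4);T[:3,:3]=R.from_quat(st['eef_rot']).as_matrix();T[:3,3]=st['tcp_pos'];T=T@np.array(c['T_tool_cam'])
    else: T=np.linalg.inv(np.array(c['view']))
    return T[:3,3],d@T[:3,:3].T
def onz(n,px,z,st=None):
    o,d=ray(n,px,st); return o+d*((z-o[2])/d[:,2])[:,None]
def proj(n,P,st=None):
    c=bot.get_calibration(n); K=np.array([[c['fx'],0,c['cx']],[0,c['fy'],c['cy']],[0,0,1]])
    if n=='wrist':
        T=np.eye(4);T[:3,:3]=R.from_quat(st['eef_rot']).as_matrix();T[:3,3]=st['tcp_pos'];V=np.linalg.inv(T@np.array(c['T_tool_cam']))
    else: V=np.array(c['view'])
    p=np.atleast_2d(P)@V[:3,:3].T+V[:3,3]; p=p*[1,-1,-1]
    return cv2.projectPoints(p,np.zeros(3),np.zeros(3),K,np.array(c['distortion']))[0].reshape(-1,2)
E
python3 - <<'E'
from h import *
im=cv2.imread('pics/scene0.png')
cv2.imwrite('pics/c1.png',cv2.resize(im[200:345,185:450],None,fx=3,fy=3,interpolation=cv2.INTER_CUBIC))
hsv=cv2.cvtColor(im,cv2.COLOR_BGR2HSV)
m=cv2.inRange(hsv,(105,150,60),(125,255,255))
n,l,s,c=cv2.connectedComponentsWithStats(m)
for i in range(1,n):
    if s[i,4]>40: print(s[i],c[i].round(1),onz('scene',[c[i]],30).round(0))
# shaker corners (rough): knobs at z~152
print(onz('scene',[[294,256],[322,271],[353,287],[348,205],[373,219],[403,230],[432,240],[384,305]],150).round(0))
print(onz('scene',[[437,375],[214,208],[247,212]],0).round(0))
E
```

```text
[375 165  21  23 398] [384.7 176.3] [[949. 108.  30.]]
[422 181  23  23 434] [432.7 191.9] [[958. -49.  30.]]
[ 218  235   42   57 1094] [239.4 271.5] [[393. 212.  30.]]
[189 256  20  18 212] [199.8 264.7] [[354. 311.  30.]]
[408 391  20   7 102] [417.5 394. ] [[ 348. -291.   30.]]
[[ 422.   57.  150.]
 [ 420.  -18.  150.]
 [ 419.  -95.  150.]
 [ 636.   53.  150.]
 [ 625.  -24.  150.]
 [ 629. -100.  150.]
 [ 636. -169.  150.]
 [ 414. -168.  150.]]
[[ 426. -303.    0.]
 [ 560.  472.    0.]
 [ 602.  377.    0.]]
```

View pics/c1.png

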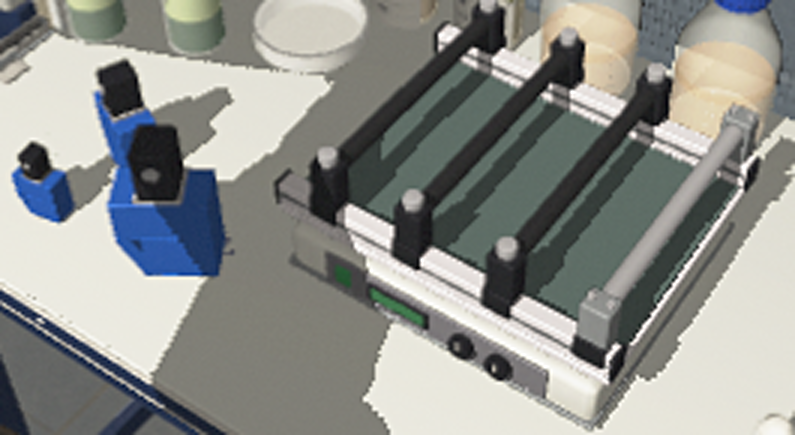

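The crop shows the fixed steel bar at right, and the black bars bar_1 to bar_3 going left. The middle block is partly hidden behind the large one. Next, views from above with the wrist camera.

Run:
```python
from h import *
import pickle
q=[1,0,0,0]
S={}
for k,p in (('w1',[500,240,330]),('w2',[565,-40,400])):
    bot.move_ptp(p,q); bot.pause(.3)
    S[k]=bot.read_state(); im=bot.camera('wrist'); cv2.imwrite(f'pics/{k}.png',im[:,:,::-1])
    print(S[k]['t'],S[k]['tcp_pos'],S[k]['eef_rot'],S[k]['contact_force'])
pickle.dump(S,open('S.pkl','wb'))
```

```text
2.4333 [499.88611342 240.39873152 329.8212831 ] [ 9.99999938e-01  3.14518040e-04 -1.03596264e-04  1.19767343e-04] [-0.06955492 -0.72006962  0.0788131 ]
3.9167 [565.00687188 -39.10912472 399.82993887] [ 9.99999740e-01  7.07226353e-04 -1.40621315e-04  1.76602184e-05] [-0.86799051 -0.02109347 -0.01263879]
```

View pics/w1.png

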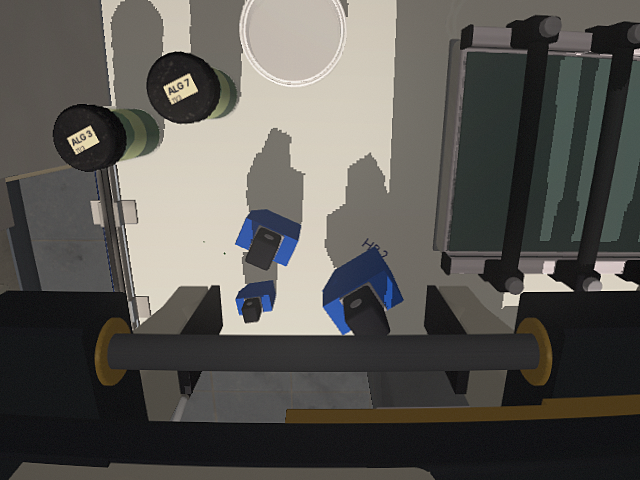

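View pics/w2.png

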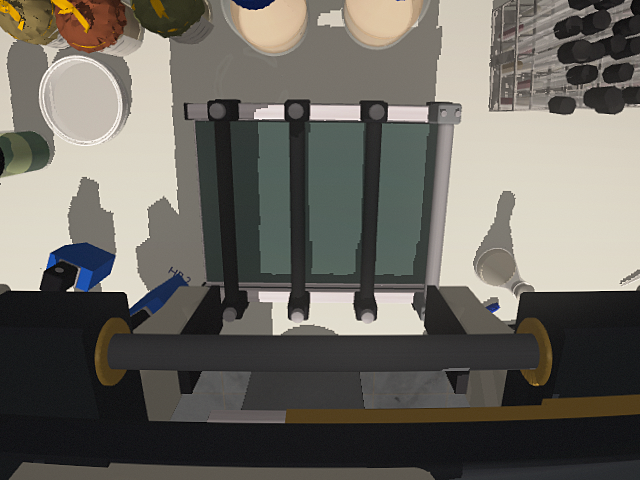

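w1 shows the middle block at (268,240), the small one at (255,302) and the large one at (365,295). w2 shows the bars nearly along world x, with bar_3 at u≈228, bar_2 at 297, bar_1 at 370 and the fence at 440. Now a zoom on the blocks plus numbers.

Run:
```python
from h import *
import pickle
S=pickle.load(open('S.pkl','rb'))
im=cv2.imread('pics/w1.png')
cv2.imwrite('pics/c2.png',cv2.resize(im[200:340,225:410],None,fx=4,fy=4,interpolation=cv2.INTER_NEAREST))
hsv=cv2.cvtColor(im,cv2.COLOR_BGR2HSV)
m=cv2.inRange(hsv,(105,120,40),(125,255,255)); m[340:]=0
n,l,s,c=cv2.connectedComponentsWithStats(m)
for i in range(1,n):
    if s[i,4]>40:
        ct=cv2.findContours((l==i).astype('uint8'),0,2)[0][0]
        ap=cv2.approxPolyDP(ct,2.5,True).reshape(-1,2); print(s[i],ap.tolist())
# bars in w2: gradients along rows at z=131..  scan dark extents
im=cv2.imread('pics/w2.png'); g=cv2.cvtColor(im,cv2.COLOR_BGR2GRAY)
for v in (140,160,180,200,220,240,260): print(v,g[v,205:460:1].tolist() if v in(160,240) else '')
```

```text
[235 216  66  50 827] [[248, 216], [235, 243], [248, 249], [257, 225], [266, 226], [284, 235], [272, 260], [286, 265], [300, 227], [296, 240], [255, 221], [252, 230]]
[ 323  247   80   88 2556] [[374, 247], [336, 269], [323, 290], [339, 268], [343, 271], [342, 275], [339, 271], [341, 275], [332, 284], [341, 281], [334, 286], [340, 285], [334, 295], [331, 292], [338, 296], [326, 304], [323, 302], [325, 295], [323, 306], [343, 334], [350, 329], [338, 299], [355, 287], [369, 281], [387, 309], [402, 300], [390, 271]]
[236 281  37  34 177] [[271, 281], [251, 283], [239, 291], [236, 297], [239, 314], [242, 314], [243, 298], [250, 296], [243, 294], [244, 297], [238, 298], [239, 293], [249, 284]]
[253 294  21  18 170] [[253, 295], [261, 296], [264, 311], [271, 310], [273, 299], [271, 305], [268, 294]]
140 
160 [57, 57, 54, 56, 56, 55, 55, 54, 54, 54, 53, 35, 28, 29, 25, 28, 33, 28, 31, 28, 29, 31, 30, 29, 25, 27, 24, 56, 54, 51, 54, 51, 54, 53, 53, 54, 51, 52, 54, 52, 51, 53, 54, 53, 55, 54, 53, 52, 53, 53, 51, 50, 59, 98, 95, 91, 91, 92, 92, 93, 92, 93, 94, 92, 92, 92, 94, 92, 95, 93, 93, 9
[... 1136 characters left out ...]
7, 43, 38, 39, 37, 42, 40, 37, 36, 34, 31, 43, 56, 52, 48, 83, 102, 101, 97, 95, 94, 94, 96, 94, 96, 94, 93, 94, 94, 96, 94, 94, 94, 94, 94, 95, 93, 94, 96, 93, 93, 95, 93, 95, 94, 94, 95, 94, 95, 96, 93, 93, 93, 94, 94, 94, 95, 93, 94, 96, 94, 94, 94, 93, 97, 77, 50, 45, 38, 34, 40, 38, 40, 41, 41, 45, 41, 44, 39, 41, 38, 31, 61, 92, 97, 96, 95, 97, 94, 96, 94, 94, 95, 93, 96, 94, 95, 93, 96, 94, 94, 95, 95, 96, 95, 97, 94, 95, 96, 95, 95, 96, 98, 95, 97, 96, 95, 97, 96, 96, 96, 96, 97, 98, 102, 106, 62, 57, 59, 61, 62, 62, 61, 59, 62, 99, 112, 124, 136, 145, 149, 151, 156, 158, 157, 158, 152, 142, 128, 159, 227, 219, 218, 218, 217, 217, 217, 218, 217, 217, 218, 217, 218, 219, 217, 218]
260
```

View pics/c2.png

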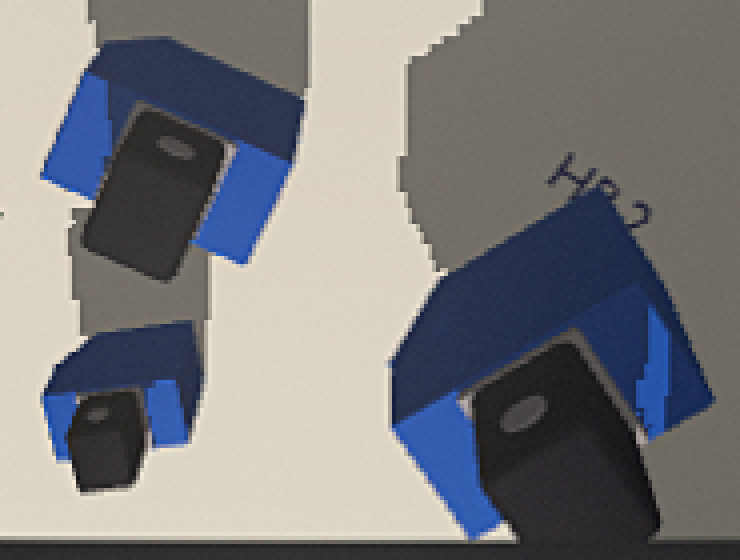

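The middle block tapers towards image left (world +y) and its flat side is to the right. The larger and smaller blocks look like decoys. Next I'll check sizes and find the block pose and the bar lines.

Run:
```python
from h import *
import pickle
S=pickle.load(open('S.pkl','rb'))
A=lambda P:np.c_[np.array(P)/4+[225,200]]-.0
for nm,P,z in (('mid',[(90,72),(292,162),(243,265),(40,178)],66),('large',[(390,425),(640,283),(712,402)],66),('small',[(42,396),(180,380)],45)):
    X=onz('wrist',A(P),z,S['w1']); print(nm,X.round(1)[:,:2].tolist(),'edges',np.linalg.norm(np.diff(X,axis=0),axis=1).round(1))
    if nm=='mid':
        d=X[0]-X[1]; d2=X[3]-X[2]; print('centre',X.mean(0).round(1),'yaw',[np.degrees(np.arctan2(-e[0],e[1])).round(1) for e in(d,d2)])
G=onz('wrist',A([(135,112),(228,150),(85,245),(165,280)]),[106,106,106,106][0],S['w1']); print('grip',G.round(1).tolist())
im=cv2.imread('pics/w2.png'); g=cv2.cvtColor(im,cv2.COLOR_BGR2GRAY).astype(float)
rows=np.arange(135,270,5)
def edge(lo,hi,thr,v,rising):
    r=g[v]; 
    for u in range(lo,hi):
        a,b=r[u],r[u+1]
        if (rising and a<thr<=b) or (not rising and a>=thr>b): return u+(thr-a)/(b-a)
# track bars via local windows along a line between row160 and row240 centres
def win(c160,c240,v): return int(c160+(c240-c160)*(v-160)/80)
for nm,c1,c2,hl,tl,tr,rl in (('b3',224,228.5,14,42,42,1),('b2',297,298,13,60,43.5,1),('b1',371.5,368,13,60,60,1),('f',451,444.5,12,69,None,1)):
    mid=[];L=[];Rr=[]
    for v in rows:
        c=win(c1,c2,v)
        if nm=='f':
            l=edge(c-hl,c,80,v,True); r=edge(c,c+16,185,v,True)
        else: l=edge(c-hl,c,tl,v,False); r=edge(c,c+hl,tr,v,True)
        if l and r: L.append((l,v));Rr.append((r,v))
    res=[]
    for E in (L,Rr):
        X=onz('wrist',np.array(E),134,S['w2']); p=np.polyfit(X[:,0],X[:,1],1); res.append(p)
        s=(X[:,1]-np.polyval(p,X[:,0])).std()
        print(nm,len(E),'slope',p[0].round(4),'y@528',np.polyval(p,528).round(2),'sd',s.round(2))
print('rails/carriage x', onz('wrist',[[297,110],[375,110],[230,314],[298,315],[367,314],[445,112],[420,304]],152,S['w2']).round(1)[:,:2].tolist())
# height triangulation of bar2 far/near knob between scene & wrist omitted
print('deck', onz('wrist',[[196,122],[433,122],[207,284]],85,S['w2']).round(1).tolist())
```

```text
mid [[472.1, 321.4], [446.9, 267.6], [416.9, 281.7], [442.3, 336.7]] edges [59.4 33.1 60.5]
centre [444.6 301.9  66. ] yaw [np.float64(-25.2), np.float64(-24.8)]
large [[367.9, 241.0], [411.5, 171.2], [374.9, 148.9]] edges [82.2 42.9]
small [[366.8, 345.5], [372.2, 303.7]] edges [42.1]
grip [[472.1, 303.2, 106.0], [462.4, 280.7, 106.0], [437.5, 317.4, 106.0], [428.1, 297.6, 106.0]]
b3 27 slope -0.0111 y@528 73.21 sd 0.12
b3 27 slope -0.0077 y@528 56.34 sd 0.12
b2 27 slope -0.0096 y@528 -3.45 sd 0.12
b2 27 slope -0.0202 y@528 -18.95 sd 1.24
b1 27 slope -0.033 y@528 -78.67 sd 1.32
b1 27 slope -0.0088 y@528 -97.28 sd 0.14Traceback (most recent call last):
  File "<stdin>", line 29, in <module>
  File "h.py", line 13, in onz
    o,d=ray(n,px,st); return o+d*((z-o[2])/d[:,2])[:,None]
        ~~~^^^^^^^^^
  File "h.py", line 6, in ray
    u=cv2.undistortPoints(np.array(px,float).reshape(-1,1,2),K,np.array(c['distortion'])).reshape(-1,2)
      ~~~~~~~~~~~~~~~~~~~^^^^^^^^^^^^^^^^^^^^^^^^^^^^^^^^^^^^^^^^^^^^^^^^^^^^^^^^^^^^^^^^
cv2.error: OpenCV(4.12.0) /io/opencv/modules/calib3d/src/undistort.dispatch.cpp:347: error: (-215:Assertion failed) CV_IS_MAT(_src) && CV_IS_MAT(_dst) && (_src->rows == 1 || _src->cols == 1) && (_dst->rows == 1 || _dst->cols == 1) && _src->cols + _src->rows - 1 == _dst->rows + _dst->cols - 1 && (CV_MAT_TYPE(_src->type) == CV_32FC2 || CV_MAT_TYPE(_src->type) == CV_64FC2) && (CV_MAT_TYPE(_dst->type) == CV_32FC2 || CV_MAT_TYPE(_dst->type) == CV_64FC2) in function 'cvUndistortPointsInternal'
```

The middle block measures about 60 x 33 mm, so it's the right one, with yaw about -25°. The bars have a slope of about -0.009. Next I'll get the fence line and the shaker's centre x, then grasp the block.

Run:
```python
from h import *
import pickle
S=pickle.load(open('S.pkl','rb'))
g=cv2.cvtColor(cv2.imread('pics/w2.png'),cv2.COLOR_BGR2GRAY).astype(float)
L=[];Rr=[]
for v in range(140,270,5):
    c=int(451-(v-160)/80*7.5); r=g[v]; m=np.arange(c-20,c+20)
    br=[u for u in m if r[u]>90 and r[u]<200]
    b=[u for u in range(c-4,c-16,-1) if r[u]<70 ]; a=[u for u in range(c+2,c+14) if r[u]>195]
    if a and b: L.append((b[0]+.5,v)); Rr.append((a[0]-.5,v))
for E in(L,Rr):
  X=onz('wrist',E,134,S['w2']); p=np.polyfit(X[:,0],X[:,1],1); print(len(E),p[0].round(4),np.polyval(p,528).round(2),(X[:,1]-np.polyval(p,X[:,0])).std().round(2))
print('knobs', onz('wrist',[[297,110],[375,110],[230,314],[298,315],[367,314]],152,S['w2']).round(1)[:,:2].tolist())
# grasp
cx,cy,yaw=446.5,300.8,np.radians(-25)
q=(R.from_euler('z',yaw)*R.from_quat([1,0,0,0])).as_quat()
sol=bot.solve_ik([cx,cy,69],q); print('ik',sol, bot.read_state()['joint_pos'][5])
bot.move_ptp([cx,cy,180],q)
bot.line_to([cx,cy,69],150); bot.pause(.3); print(bot.read_state()['tcp_pos'],bot.read_state()['contact_force'])
bot.move_gripper(20,40)
s=bot.read_state(); print(s['t'],s['tcp_pos'],s['width'],s['finger_force'],s['contact_force'])
bot.line_to([cx,cy,100],100); bot.pause(.3); s=bot.read_state(); print(s['t'],s['tcp_pos'],s['contact_force'],s['moment'])
cv2.imwrite('pics/w3.png',bot.camera('wrist')[:,:,::-1]); 
a=bot.camera('side')[:,:,::-1][190:290,190:340]; b=bot.camera('scene')[:,:,::-1][190:290,170:320]
cv2.imwrite('pics/c3.png',cv2.resize(np.hstack([a,b]),None,fx=2.6,fy=2.6,interpolation=cv2.INTER_CUBIC))
```

```text
9 -0.0065 -154.92 0.21
9 0.0048 -172.52 0.22
knobs [[648.1, -14.1], [648.2, -89.0], [431.0, 64.5], [430.2, -11.4], [431.4, -88.0]]
ik [ 0.95710757  0.29483952 -0.48929204  0.         -0.78666476  0.17735645] 1.295915726103202
[446.70194461 301.07949902  69.6346311 ] [ 0.1178256   0.47245201 -0.31424493]
7.7167 [446.41212521 300.71633611  68.87477867] 25.928357064333568 39.97565567493439 [ 0.57870437 -0.12323805 -1.31953322]
8.475 [446.29698256 300.53549402  99.43636276] [ 0.28288804  0.53568907 -1.44621476] [-0.05332894  0.0337248   0.01912658]
```

View pics/c3.png

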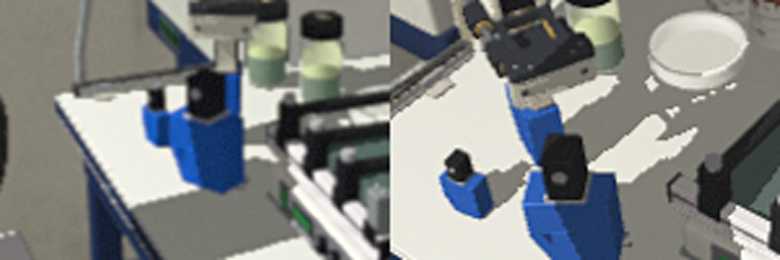

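The block is in the fingers with its width at 26 mm, and it's lifted clear. The fence axis is at y≈-163.7 and the shaker centre at about (540, -36), yaw about -0.009. Next I'll move over lane 1, lower the foot between the bars and feel for the fence.

```bash
cat >> h.py <<'E'
YAW=-0.009; Q=(R.from_euler('z',YAW)*R.from_quat([1,0,0,0])).as_quat()
C=np.array([540.,-35.8])
def P(y,z,x=0):  # shaker-frame x,y -> world TCP
    return [C[0]+x-YAW*y*-1*-1, C[1]+y+YAW*x, z]
def avg(n=6,dt=.02):
    F=[];T=[]
    for _ in range(n):
        bot.pause(dt); s=bot.read_state(); F.append(s['contact_force']);T.append(s['tcp_pos'])
    return s['t'],np.mean(F,0),np.mean(T,0),np.std(F,0)
E
python3 - <<'E'
from h import *
x,y=446.5,300.8
bot.line_to([x,y,250],250)
bot.move_ptp(P(-85,250),Q)
bot.line_to(P(-85,196),100); bot.pause(.2)
t,F0,T,sd=avg(10); print(t,F0.round(2),T.round(2),sd.round(2))
for k in range(1,25):
    bot.line_to(P(-85-.5*k,196),20); t,F,T,_=avg(4); print(round(t,2),k,(F-F0).round(2),T.round(2))
    if (F-F0)[1]>2 or abs(F-F0).max()>5: break
E
```

```text
12.025 [-0.17 -0.1  -1.8 ] [ 539.48 -120.8   196.54] [0.39 0.36 0.39]
12.34 1 [0.2  0.01 0.16] [ 539.21 -121.35  196.01]
12.66 2 [ 0.43 -0.29  0.26] [ 539.21 -121.82  195.98]
12.97 3 [0.12 0.38 0.07] [ 539.22 -122.31  196.  ]
13.29 4 [0.03 0.02 0.22] [ 539.21 -122.82  196.  ]
13.61 5 [0.33 0.26 0.21] [ 539.21 -123.32  196.  ]
13.93 6 [ 0.15 -0.42 -0.12] [ 539.2  -123.81  195.98]
14.24 7 [-0.3   2.3   0.95] [ 539.23 -124.11  196.  ]
```

The fence was felt at a commanded y of -123.95, so the flush position is shaker y ≈ -88.15. I'll hold 0.3 mm off it and descend by feel.

Run:
```python
from h import *
Y=-87.85
bot.line_to(P(Y,196),20); t,F0,T,_=avg(6); print(t,F0.round(2),T.round(2))
z=196; ok=True; log=[]
while z>171:
    z-=2.5; bot.line_to(P(Y,z),30); t,F,T,_=avg(2); d=F-F0; log.append((z,d.round(1).tolist(),T[1].round(2)))
    if abs(d).max()>14: ok=False;print('STOP');break
base=F[2]-F0[2]; hist=[base]
while ok and z>147:
    z-=.6; bot.line_to(P(Y,z),30); t,F,T,_=avg(2); d=F-F0; log.append((round(z,1),d.round(1).tolist(),T[1:].round(2).tolist()))
    if abs(d).max()>14: print('BIG');break
    if z<167 and d[2]-np.median(hist[-4:])>2.2: print('contact');break
    hist.append(d[2])
for l in log: print(*l)
print(round(t,2))
```

```text
14.5917 [-0.15 -0.11 -1.35] [ 539.19 -123.79  195.99]
contact
193.5 [-0.6, -0.0, -0.4] -123.7
191.0 [0.3, 0.0, -0.4] -123.66
188.5 [0.2, 0.5, -0.2] -123.65
186.0 [0.3, 0.1, -0.4] -123.66
183.5 [0.4, 0.2, -0.5] -123.66
181.0 [1.8, -1.4, -0.4] -123.9
178.5 [1.1, -1.9, 5.1] -123.95
176.0 [1.6, -3.2, 6.4] -123.94
173.5 [2.1, -3.0, 6.9] -123.92
171.0 [3.1, -4.6, 6.7] -123.9
170.4 [2.5, -4.0, 4.3] [-123.85, 170.38]
169.8 [2.3, -5.2, 2.9] [-123.83, 169.49]
169.2 [2.2, -4.9, 2.0] [-123.8, 168.71]
168.6 [1.5, -4.9, 1.8] [-123.8, 167.97]
168.0 [0.6, -5.1, 1.9] [-123.77, 167.35]
167.4 [-0.2, -5.0, 0.5] [-123.71, 166.82]
166.8 [-1.1, -4.8, 1.4] [-123.67, 166.41]
166.2 [-0.7, -5.1, 1.2] [-123.67, 165.93]
165.6 [-0.7, -4.9, 2.2] [-123.67, 165.44]
165.0 [-0.9, -5.0, 2.1] [-123.65, 164.91]
164.4 [-0.9, -4.8, 1.7] [-123.64, 164.36]
163.8 [-0.6, -4.4, 2.3] [-123.63, 163.79]
163.2 [-0.2, -5.2, 1.7] [-123.63, 163.21]
162.6 [0.9, -4.7, 1.8] [-123.65, 162.58]
162.0 [0.6, -5.0, 1.9] [-123.62, 161.95]
161.4 [0.8, -4.7, 1.9] [-123.62, 161.32]
160.8 [0.3, -3.6, 1.9] [-123.63, 160.71]
160.2 [0.7, -4.5, 1.3] [-123.62, 160.11]
159.6 [1.2, -4.4, 1.6] [-123.63, 159.52]
159.0 [0.2, -4.1, 1.6] [-123.64, 158.93]
158.4 [0.9, -4.1, 2.0] [-123.63, 158.33]
157.8 [0.8, -4.2, 1.5] [-123.62, 157.75]
157.2 [0.4, -4.4, 2.0] [-123.64, 157.12]
156.6 [1.4, -4.4, 2.0] [-123.63, 156.54]
156.0 [0.3, -4.5, 1.9] [-123.65, 155.93]
155.4 [0.7, -4.0, 2.0] [-123.63, 155.33]
154.8 [0.8, -4.1, 0.6] [-123.65, 154.74]
154.2 [0.3, -3.8, 1.8] [-123.64, 154.13]
153.6 [0.0, -2.8, 3.7] [-123.62, 153.73]
153.0 [-2.3, -2.0, 9.1] [-123.62, 153.7]
25.93
```

Lane 1 bottomed at TCP z 153.7, with the block base 84.8 above the worktop, pressing about 7 N. I'll hold, retract and do lane 2 at exactly +78 mm plus a 0.4 mm safety gap.

```bash
cat >> h.py <<'E'
def lane(Y):
    bot.line_to(P(Y,225),200); bot.line_to(P(Y,198),100); bot.pause(.15)
    t,F0,T,_=avg(6); print(t,F0.round(2),T.round(2)); log=[]; hist=[]
    for z in list(np.arange(195.5,168,-2.5))+list(np.arange(166,157,-2))+list(np.arange(155.5,148,-.5)):
        bot.line_to(P(Y,z),30); t,F,T,_=avg(2); d=F-F0; log.append((round(z,1),d.round(1).tolist(),T[1:].round(2).tolist()))
        if abs(d).max()>14: log.append('BIG'); break
        if z<158 and d[2]-np.median(hist[-5:])>4.5: log.append('contact'); break
        hist.append(d[2])
    bot.pause(.35); t,F,T,_=avg(4); log.append(('held',t,(F-F0).round(2),T.round(2)))
    for l in log: print(*l) if isinstance(l,tuple) else print(l)
E
python3 - <<'E'
from h import *
bot.pause(.2); t,F,T,_=avg(4); print(t,F.round(2),T.round(2))
s=bot.read_state(); print(R.from_quat(s['eef_rot']).as_matrix()[:,2].round(4))
bot.line_to(P(-87.85,222),100); bot.pause(.1); t,F,T,_=avg(4); print('free',F.round(2))
lane(-9.85+.4)
E
```

```text
26.1917 [-1.62 -1.8   7.68] [ 539.3  -123.62  153.72]
[ 5.e-04 -1.e-04 -1.e+00]
free [ 0.18  0.08 -1.63]
28.4083 [-0.18  0.04 -1.72] [540.34 -45.45 198.7 ]
195.5 [-0.5, 0.5, 0.6] [-45.26, 195.46]
193.0 [-0.3, 0.2, 0.8] [-45.26, 192.83]
190.5 [0.5, 0.2, 1.0] [-45.27, 190.34]
188.0 [-0.1, -0.1, -0.2] [-45.27, 187.86]
185.5 [-0.2, 0.2, 0.5] [-45.28, 185.37]
183.0 [0.8, -0.3, -0.6] [-45.29, 182.88]
180.5 [0.2, -4.1, 4.4] [-45.7, 180.99]
178.0 [1.2, -5.3, 5.7] [-45.66, 178.56]
175.5 [1.8, -5.3, 5.1] [-45.6, 175.99]
173.0 [1.9, -4.9, 5.0] [-45.61, 173.46]
170.5 [2.2, -5.7, 4.1] [-45.58, 170.78]
166 [1.7, -4.8, -0.4] [-45.57, 165.5]
164 [2.1, -5.6, 0.3] [-45.49, 163.49]
162 [1.4, -4.6, 0.1] [-45.41, 161.45]
160 [1.1, -4.9, 0.4] [-45.37, 159.46]
158 [1.4, -4.7, -0.4] [-45.31, 157.46]
155.5 [1.2, -5.3, 0.1] [-45.28, 154.9]
155.0 [0.5, -4.9, 0.9] [-45.27, 154.61]
154.5 [0.9, -4.7, 0.3] [-45.27, 154.31]
154.0 [0.1, -5.1, 2.0] [-45.27, 153.97]
153.5 [-1.6, -4.3, 6.1] [-45.26, 153.72]
contact
held 34.825 [-1.93 -4.34  7.3 ] [539.88 -45.26 153.73]
```

Run:
```python
from h import *
bot.line_to(P(-9.45,222),100)
lane(68.95)
bot.line_to(P(68.95,235),100)
bot.move_ptp(P(-8,400,25),Q); bot.pause(.2)   # look down with the block in hand
s=bot.read_state(); cv2.imwrite('pics/w5.png',bot.camera('wrist')[:,:,::-1]); print(s['t'],s['tcp_pos'])
g=cv2.cvtColor(cv2.imread('pics/w5.png'),cv2.COLOR_BGR2GRAY)
print(onz('wrist',[[300,120]],139,s))
cv2.imwrite('pics/v5.png',cv2.imread('pics/w5.png')[80:330])
```

```text
36.8667 [ 0.14  0.09 -1.41] [540.98  32.96 198.67]
195.5 [0.0, -0.3, -0.0] [33.11, 195.46]
193.0 [0.3, 0.5, -0.5] [33.13, 192.82]
190.5 [-0.0, 0.1, 0.3] [33.12, 190.33]
188.0 [0.7, -1.3, -0.3] [32.94, 188.01]
185.5 [1.3, -4.6, 4.5] [32.69, 186.01]
183.0 [1.3, -5.0, 4.7] [32.73, 183.47]
180.5 [1.6, -5.1, 3.9] [32.76, 180.94]
178.0 [1.1, -5.3, 4.9] [32.78, 178.47]
175.5 [1.3, -4.9, 3.8] [32.77, 175.95]
173.0 [1.4, -5.6, 4.6] [32.78, 173.45]
170.5 [1.5, -5.2, 3.2] [32.78, 170.78]
166 [1.8, -5.9, -1.7] [32.81, 165.45]
164 [1.1, -4.8, -1.0] [32.86, 163.57]
162 [0.9, -5.1, 0.2] [32.91, 161.63]
160 [1.0, -5.6, -0.2] [32.97, 159.66]
158 [1.4, -5.3, 1.1] [33.0, 157.7]
155.5 [1.1, -5.0, -0.9] [33.06, 155.17]
155.0 [0.5, -4.9, 1.1] [33.05, 154.9]
154.5 [-0.2, -5.9, 2.4] [33.11, 154.51]
154.0 [0.2, -4.9, 2.8] [33.13, 154.03]
153.5 [-1.4, -4.7, 5.4] [33.14, 153.75]
153.0 [-3.5, -3.4, 9.6] [33.19, 153.72]
contact
held 43.5667 [-3.25 -3.8   9.54] [540.67  33.18 153.71]
45.5 [564.49091558 -43.48560002 398.31039671]
[[637.69577239 -21.43653929 139.        ]]
```

View pics/v5.png

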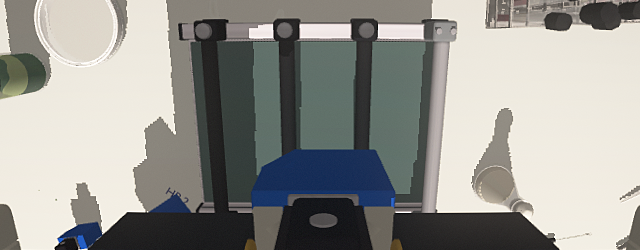

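The far knobs are evenly spaced at u = 207, 286 and 365, with the fence at about 444, so the pitches are equal. Now the block goes back to its original spot.

Run:
```python
from h import *
x,y=446.5,300.8
q=(R.from_euler('z',np.radians(-25))*R.from_quat([1,0,0,0])).as_quat()
bot.move_ptp([x,y,220],q); bot.line_to([x,y,76],150); bot.pause(.15)
t,F0,T,_=avg(6)
z=73
while z>66:
    bot.line_to([x,y,z],20); t,F,T,_=avg(3)
    if F[2]-F0[2]>2.5: break
    z-=.5
print(t,z,(F-F0).round(2),T.round(2))
bot.move_gripper(60); bot.pause(.2); bot.line_to([x,y,190],120); 
bot.move_ptp([x+45,y,330],q); bot.pause(.3)
s=bot.read_state(); print(s['t'],s['width'])
a=bot.camera('side')[:,:,::-1][190:290,190:340]; b=bot.camera('scene')[:,:,::-1][190:290,170:320]
cv2.imwrite('pics/c6.png',cv2.resize(np.hstack([a,b]),None,fx=2.6,fy=2.6,interpolation=cv2.INTER_CUBIC))
```

```text
51.4667 68.5 [-1.51 -0.72  5.9 ] [446.59 300.87  68.83]
54.55 59.963410592177866
```

View pics/c6.png

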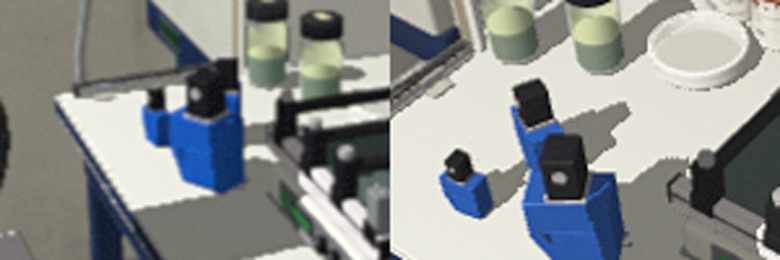

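The block stands upright and released on the worktop, and the jars haven't moved.

```bash
python3 -c "
from plant import bot
print(bot.close_job())"
```

```text
the job is handed in; nothing more can be done
None
```

I set all three lanes with the 62 mm block, pressing it by feel to the matting at about 7 to 10 N each, stood it upright back on the worktop, and handed the job in at about 55 s; the verdict was not shown.

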